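Put three mixed-up tool holders back on their own stands

TASK

The three machine tools stand mixed up, each on another's wooden stand: move each one home, the face mill to the stand with the spare cutter disc, the collet chuck to the stand with the three small collets, and the drill chuck to the stand with the two twist drills. Park one on the empty spare stand on the way, and finish with all three let go, upright and fully seated at home and the spare stand empty. Lower each tool into its hole rather than dropping it, and do not knock the wash bottle over.

Things in the scene. Friction and masses are not known exactly. Their poses are not given: they have to be found in the camera images.
- face_mill: Face mill, the widest tool: dark steel disc with six small brass-coloured inserts on top. Taper 46 mm long (18 mm diameter at the bottom, 32 at the top), 46 mm flange at z 46-64 mm that rests on a stand's top, taper in the hole (seated, origin 9 mm above the stand's). Origin: centre of the taper's bottom end, z up. Disc, to be gripped: 60 mm diameter, z 64-98 mm (top). 0.7 kg.
- collet_chuck: Collet chuck: bright steel, round nut with dark slots and a hole in its top. Taper 46 mm long (18 mm diameter at the bottom, 32 at the top), 46 mm flange at z 46-64 mm that rests on a stand's top, taper in the hole (seated, origin 9 mm above the stand's). Origin: centre of the taper's bottom end, z up. Neck 32 mm; nut, to be gripped: 42 mm diameter, z 78-104 mm (top). 0.5 kg.
- drill_chuck: Drill chuck, the tallest tool: slender dark sleeve ending in a bright cone. Taper 46 mm long (18 mm diameter at the bottom, 32 at the top), 46 mm flange at z 46-64 mm that rests on a stand's top, taper in the hole (seated, origin 9 mm above the stand's). Origin: centre of the taper's bottom end, z up. Sleeve, to be gripped: 36 mm diameter, z 64-112 mm; cone and jaws to 140 mm. 0.6 kg.
- mill_stand: Home stand of the face mill. Light wood block 76 x 76 x 55 mm high, fixed, with a vertical 37 mm through-hole in its top. Origin: on the hole's axis at bench level; z up. A shelf 20 mm high and 76 mm wide extends from its +x side to x = 94 mm, carrying one spare cutter disc lying flat, dark, 46 mm diameter, with four small brass-coloured inserts (top at z 43 mm).
- collet_stand: Home stand of the collet chuck. Light wood block 76 x 76 x 55 mm high, fixed, with a vertical 37 mm through-hole in its top. Origin: on the hole's axis at bench level; z up. A shelf 20 mm high and 76 mm wide extends from its +x side to x = 94 mm, carrying a row of three small upright bright collets, 19 mm diameter (tops at z 45 mm).
- drill_stand: Home stand of the drill chuck. Light wood block 76 x 76 x 55 mm high, fixed, with a vertical 37 mm through-hole in its top. Origin: on the hole's axis at bench level; z up. A shelf 20 mm high and 76 mm wide extends from its +x side to x = 94 mm, carrying two twist drills lying side by side, 12 and 9 mm diameter, 68 mm long (top at z 32 mm).
- spare_stand: Spare stand: the only one without a shelf or accessories, empty at the start. Light wood block 76 x 76 x 55 mm high, fixed, with a vertical 37 mm through-hole in its top. Origin: on the hole's axis at bench level; z up.
- wash_bottle: Loose white plastic wash bottle with yellow cap and bent yellow spout, standing among the stands: 60 mm diameter, 140 mm to the top of the cap, 183 mm to the top of the spout, which reaches 53 mm out along its +x. Origin: centre of its underside; z up. Not to be handled.
Not all that is in view belongs to the job. Leave any pink look-alike of the drill_stand alone.

How it is judged:
By the outcome, as a careful person would: the job done as asked, in the order asked, and still so for the second after the job is handed in, with the robot touching nothing.
It also fails if it takes over 104 s, if anything falls off the work surface, if the arm or the gripper's body presses on something with over 40 N, if the wrist force passes 120 N, or if a joint passes its speed limit or range.

ROBOT

A 7-joint arm with a two-finger parallel gripper is mounted at the origin on the work surface. World frame = base frame: x ahead of the robot, y to its left, z up, the work surface at z = 0. Lengths are in m, angles in rad, forces in N, time in s.
With the tool pointing down it reaches from about 0.4 to 0.85 m from the base axis. Payload 4.5 kg.
Tool frame: the origin (TCP) lies midway between the tips of the shut fingers; the grasp point (between the pads) lies 19 mm behind it; z points along the fingers, y is the direction in which the jaws open and shut (so a half turn about z gives the same grasp; the last joint's range is limited). The gripper opens to 88 mm and grips with 3 to 60 N. Pads are 18 mm wide; open, the fingers measure 123 mm over their backs; the gripper's body (75 mm by 187 mm) begins 45 mm behind the grasp point.
Start: joints at [-1.112, 0.689, -0.195, 1.565, 0.157, 0.902, -0.215], TCP at [0.258, 0.569, 0.239] pointing down, gripper open.
Joint ranges: [-3.01, 3.01], [-0.46, 2.08], [-1.47, 1.51], [0.13, 2.56], [-1, 4.14], [0.04, 2.09], [-2.66, 2.66]. Speed limits (rad/s): [2.57, 2.57, 3.14, 3.14, 3.14, 3.14, 3.14].

INTERFACE

Orientations are given as a unit quaternion [x, y, z, w].
In Python, from plant import r gives the robot as it stands. The module is installed in compiled form; this text tells all that it offers.
- The arm moves only by the tool carry_out, never from a script. Its argument "commands" is a list of rows, each a list of 6 numbers: the shift along the tool's x, y, z in m, then the turn, a rotation vector about the tool's x, y, z in degrees. In form: [[dx, dy, dz, wx, wy, wz], ...]. A call has 1 to 12 rows; each row is the pose to reach, as a shift and turn from the pose commanded when the call began, along the tool's axes at that moment; what a row does not reach only later rows make up. A row lasts 1/10 s, in which the tool goes at most 50 mm and 8.59 degrees, less where a joint would pass 70% of its speed; a pose out of reach is approached as far as the arm can. A call with a gripper value outside its range is refused whole. "fingers" is the closure in counts, from 0 (fully open) to 255 (shut), set as the call begins (left out, the last holds). The fingers move at their own pace and stop on an object; "grip_force" is the grip in N (left out, the last holds). Time passes only in rows, so rows that repeat a pose let the fingers close. It gives the time, the measured TCP pose, the force and the opening at its end, in the units of the state.
- r.get_state(): the state, without advancing time (a new reading comes with each control period).
- r.snapshot(name): name is "side" or "top"; returns a dict with "img" (420x560x3 uint8, blue, green, red), "intrinsics" (3x3 intrinsics, pixels), "extrinsics" (4x4, takes a point from camera to world coordinates). Camera axes: x right, y down, z forward; pixel columns grow to the right and rows downward; lengths in m; the calibration is good to about 2 mm. A picture is of the moment at which its call begins. There is no depth.
- r.finish_job(): hands the job in, once; it reports no verdict.
Trained networks look in a picture, given as the dict that the camera call returned (one of the last four; its "shot" number tells which), for a name from the list of things; names that differ only in an ending like _2 or _b are one class to them, and where a whole thing is asked for, a point or a joint stands for the part that bears it (a point fixed in the world has none). Each returns a list of dicts, best first, with "p" (0 to 1); they miss things now and then, are a little off and sometimes report something else, mostly with a low value. They report only what shows in the picture. A call takes as long as a camera call. They do not tell look-alikes from the thing itself.
- r.spot_in(picture, label): "xyz" ([x, y, z] in m, in world coordinates, good to about 4 mm: the middle of the surface that is visible of it).
- r.spot_point(picture, label): "xyz" ([x, y, z] in m, in world coordinates, good to about 4 mm: a listed point, or the origin of a listed thing).
The state is a dict: "clock": time; "q": joint angles; "qd": joint speeds; "joint_torque": joint torques, N m; "tool_pos": TCP position; "eef_rot": TCP orientation; "contact_force": force on the tool from outside, world axes, zero at the start; "moment": the same for the moment, N m; "opening": opening from 0.0 (shut) to 1.0 (fully open).
Only numpy, scipy, OpenCV 4.12 (cv2) and the standard library are available. Lean on these libraries where they do the work, as an engineer would, in place of code of your own. Each camera call takes 0.05 s, during which the arm holds its last target.

## Working session

There is one attempt and no reset: what is moved stays moved. The work goes in short steps, Python scripts to look and compute and a tool call to move; the robot and the scene stay as the last step left them, time stands still between calls to the robot, and variables do not carry over. Pictures are saved under pics/ and viewed, and the job is handed in when it is done.

Besides the shell and the picture viewer there is one more tool, called in YAML: its name, and indented under it one key for each argument. carry_out: Moves the arm, as the interface text tells. Its arguments: {"type":"object","properties":{"commands":{"type":"array","items":{"type":"array","items":{"type":"number"}}},"fingers":{"type":"number"},"grip_force":{"type":"number"}},"required":["commands"]}

```bash
mkdir -p pics; ls; cat > h.py <<'E'
import numpy as np, cv2
from plant import r
N=["face_mill","collet_chuck","drill_chuck","mill_stand","collet_stand","drill_stand","spare_stand","wash_bottle"]
def proj(p,P):
    T=np.linalg.inv(p["extrinsics"]); c=T[:3,:3]@np.array(P)+T[:3,3]; u=p["intrinsics"]@c; return u[:2]/u[2]
def ray(p,uv,z):
    E=np.array(p["extrinsics"]); d=E[:3,:3]@np.linalg.inv(p["intrinsics"])@np.array([uv[0],uv[1],1.]); o=E[:3,3]
    return o+d*(z-o[2])/d[2]
E
python3 - <<'E'
from h import *
s=r.get_state(); print({k:np.round(v,3) for k,v in s.items()})
for n in ["top","side"]:
    p=r.snapshot(n); cv2.imwrite(f"pics/{n}0.png",p["img"])
    print(n,np.round(p["extrinsics"],3).tolist(),p["intrinsics"])
    for l in N:
        print(l,[(np.round(d["xyz"],3).tolist(),round(d["p"],2),proj(p,d["xyz"]).round().tolist()) for d in r.spot_point(p,l)[:3]])
E
```

```text
pics
{'clock': np.float64(0.0), 'q': array([-1.112,  0.69 , -0.195,  1.566,  0.157,  0.902, -0.215]), 'qd': array([ 0.   ,  0.001, -0.003, -0.001, -0.002,  0.002,  0.001]), 'joint_torque': array([-0.0000e+00, -5.2755e+01, -1.2660e+00, -1.5343e+01, -5.3000e-02,
        7.0000e-03,  0.0000e+00]), 'tool_pos': array([0.257, 0.569, 0.238]), 'eef_rot': array([ 0.211,  0.978, -0.001, -0.   ]), 'contact_force': array([ 0.3  ,  0.056, -0.292]), 'moment': array([ 0.013, -0.023,  0.052]), 'opening': np.float64(1.002)}
top [[0.001, -0.995, 0.097, 0.346], [-1.0, -0.001, 0.003, 0.069], [-0.003, -0.097, -0.995, 1.205], [0.0, 0.0, 0.0, 1.0]] [[514.72863152   0.         285.38577045]
 [  0.         514.72863152 205.65757932]
 [  0.           0.           1.        ]]
face_mill [([0.448, -0.002, 0.003], 0.97, [317.0, 212.0]), ([0.444, -0.247, -0.001], 0.29, [422.0, 214.0])]
collet_chuck [([0.444, 0.21, 0.007], 0.65, [227.0, 214.0])]
drill_chuck [([0.446, -0.248, 0.012], 0.56, [424.0, 213.0])]
mill_stand [([0.445, -0.251, -0.002], 0.93, [424.0, 214.0]), ([0.646, -0.166, -0.004], 0.6, [386.0, 130.0])]
c
[... 644 characters left out ...]
           0.           1.        ]]
face_mill [([0.45, -0.003, 0.007], 0.84, [317.0, 207.0])]
collet_chuck [([0.448, 0.209, 0.008], 0.81, [255.0, 271.0])]
drill_chuck [([0.444, -0.245, 0.009], 0.91, [373.0, 154.0])]
mill_stand [([0.437, -0.248, 0.001], 0.82, [375.0, 156.0])]
collet_stand [([0.441, 0.002, 0.001], 0.76, [319.0, 212.0])]
drill_stand [([0.449, 0.209, 0.002], 0.72, [255.0, 273.0]), ([0.356, 0.433, -0.0], 0.62, [205.0, 405.0]), ([0.266, 0.25, 0.0], 0.6, [325.0, 346.0])]
spare_stand [([0.636, 0.064, -0.002], 0.56, [233.0, 192.0])]
wash_bottle [([0.649, -0.171, -0.0], 0.84, [290.0, 142.0]), ([0.45, 0.209, 0.004], 0.57, [254.0, 272.0]), ([0.44, -0.246, 0.001], 0.17, [374.0, 157.0])]
```

View pics/top0.png

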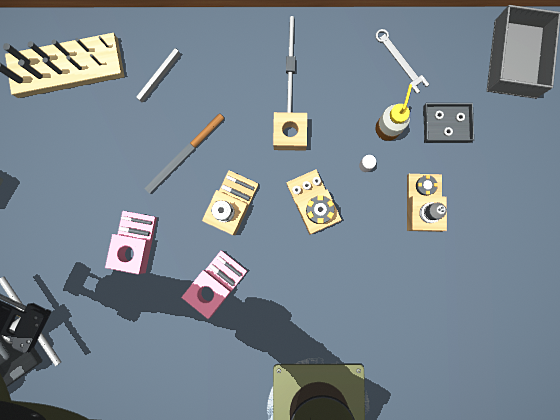

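View pics/side0.png

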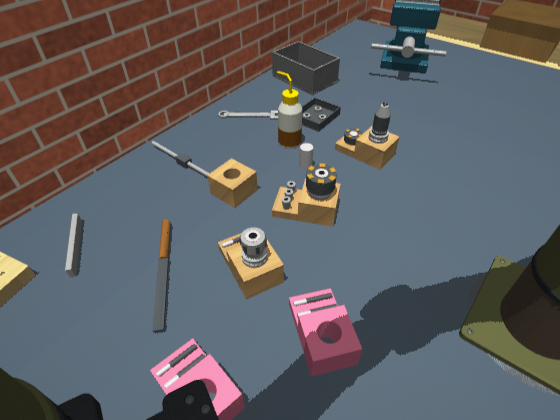

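```bash
cat > ov.py <<'E'
from h import *
import sys
def circ(p,c,z,R):
    t=np.linspace(0,2*np.pi,60); return np.array([proj(p,[c[0]+R*np.cos(a),c[1]+R*np.sin(a),z]) for a in t])
def overlay(p,c,circs,half=35,k=6):
    uv=proj(p,[c[0],c[1],circs[0][0]]).round().astype(int); x0,y0=uv-half
    im=p["img"][max(y0,0):y0+2*half,max(x0,0):x0+2*half]; im=cv2.resize(im,None,fx=k,fy=k,interpolation=cv2.INTER_CUBIC)
    cols=[(0,255,0),(255,0,255),(255,255,0)]
    for i,(z,R) in enumerate(circs):
        q=(circ(p,c,z,R)-[x0,y0]+.5)*k-.5
        cv2.polylines(im,[np.round(q).astype(int)],True,cols[i%3],1,cv2.LINE_AA)
    return im
E
cat > e1.py <<'E'
from ov import *
p=r.snapshot("top"); s=r.snapshot("side")
import pickle; pickle.dump((p,s),open("ps.pkl","wb"))
T={"collet":((.445,.21),[(.113,.021),(.055,.0230)]),"mill":((.446,-.001),[(.107,.03)]),"drill":((.4445,-.2475),[(.121,.018),(.055,.023)]),"spare":((.6355,.064),[(.055,.0185)])}
acc={k:[] for k in T}
for pic in (p,s):
    for k,l in zip(T,["collet_chuck","face_mill","drill_chuck","spare_stand"]):
        for d in r.spot_point(pic,l)[:1]: print(k,np.round(d["xyz"],4),d["p"])
for k,(c,cs) in T.items():
    pass
im=np.vstack([np.hstack([cv2.resize(overlay(q,*T[k],half=30,k=6),(360,360))[30:330,60:-60] if 0 else cv2.resize(overlay(q,*T[k],half=30,k=6),(200,200)) for k in T]) for q in (p,s)])
im=np.vstack([np.hstack([overlay(q,*T[k],half=25,k=4) for k in T]) for q in (p,s)])
cv2.imwrite("pics/ov1.png",im); print(im.shape)
E
python3 e1.py
```

```text
collet [0.444  0.2118 0.0116] 0.96
mill [ 0.4465 -0.0007  0.0043] 0.9
drill [ 0.4438 -0.2463  0.0082] 0.66
spare [ 0.6333  0.065  -0.0035] 0.84
collet [0.45   0.2091 0.0083] 0.57
mill [ 0.4486 -0.0033  0.011 ] 0.61
drill [ 0.444  -0.2456  0.0094] 0.76
spare [ 0.6362  0.0626 -0.0025] 0.71
(400, 800, 3)
```

View pics/ov1.png

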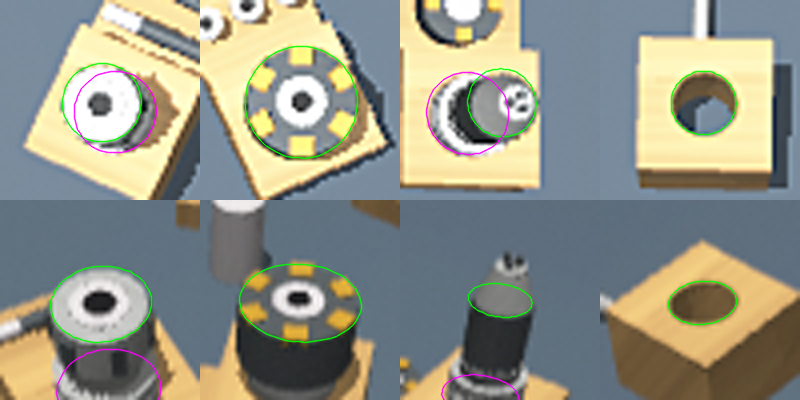

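```bash
cat >> h.py <<'E'
from scipy.spatial.transform import Rotation as Ro
def go(x,y,z,show=True):
    s=r.get_state(); R=Ro.from_quat(s["eef_rot"]); d=R.inv().apply(np.array([x,y,z])-s["tool_pos"])
    w=(R.inv()*Ro.from_quat([0,1,0,0])).as_rotvec(degrees=True)
    print("t",round(float(s["clock"]),2),"pos",np.round(s["tool_pos"],4),"F",np.round(s["contact_force"],1),"op",round(float(s["opening"]),3),"cmd",np.round(d,4),np.round(w,2),"q",np.round(s["q"],2))
E
python3 -c "
from h import *
go(.445,.21,.17)"
```

```text
t 1.4 pos [0.2576 0.5695 0.2387] F [ 0.1  0.4 -0.2] op 1.0 cmd [-0.3189 -0.2503  0.0687] [ 1.000e-02  0.000e+00 -2.434e+01] q [-1.11  0.69 -0.19  1.57  0.16  0.9  -0.22]
```

carry_out:
  commands:
    - [-0.05,-0.04,0.01,0,0,-4]
    - [-0.1,-0.08,0.02,0,0,-8]
    - [-0.14,-0.11,0.03,0,0,-12]
    - [-0.18,-0.14,0.04,0,0,-16]
    - [-0.22,-0.17,0.05,0,0,-20]
    - [-0.26,-0.2,0.06,0,0,-22]
    - [-0.29,-0.23,0.065,0,0,-24]
    - [-0.319,-0.25,0.069,0,0,-24.4]
    - [-0.319,-0.25,0.069,0,0,-24.4]
    - [-0.319,-0.25,0.069,0,0,-24.4]
    - [-0.319,-0.25,0.069,0,0,-24.4]
  fingers: 0
  grip_force: 40

```text
clock: 2.5
tool_pos: [0.445, 0.212, 0.17]
eef_rot: [-0.001, 1.0, 0.001, 0.0]
contact_force: [0.1, -0.3, 0.4]
opening: 1.0
```

```bash
python3 -c "
from h import *
go(.445,.21,.081)"
```

```text
t 2.5 pos [0.445 0.212 0.17 ] F [ 0.1 -0.3  0.4] op 1.0 cmd [-0.     -0.0022  0.089 ] [0.12 0.02 0.13] q [-0.33  0.64 -0.33  2.02  0.39  0.53  0.63]
```

carry_out:
  commands:
    - [0,-0.001,0.03,0,0,0]
    - [0,-0.001,0.06,0,0,0]
    - [0,-0.001,0.08,0,0,0]
    - [0,-0.001,0.089,0,0,0]
    - [0,-0.001,0.089,0,0,0]
    - [0,-0.001,0.089,0,0,0]

```text
clock: 3.1
tool_pos: [0.4452, 0.2106, 0.0814]
eef_rot: [-0.001, 1.0, 0.001, 0.0]
contact_force: [-0.4, -0.3, 0.3]
opening: 1.001
```

```bash
python3 -c "
from h import *
go(.445,.21,.081)"
```

```text
t 3.1 pos [0.4452 0.2106 0.0814] F [-0.4 -0.3  0.3] op 1.001 cmd [ 0.0002 -0.0006  0.0004] [0.07 0.05 0.16] q [-0.41  0.8  -0.2   2.08  0.5   0.3   0.54]
```

Close on the nut.

carry_out:
  commands:
    - [0,0,0,0,0,0]
    - [0,0,0,0,0,0]
    - [0,0,0,0,0,0]
    - [0,0,0,0,0,0]
    - [0,0,0,0,0,0]
    - [0,0,0,0,0,0]
    - [0,0,0,0,0,0]
  fingers: 255
  grip_force: 40

```text
clock: 3.8
tool_pos: [0.4454, 0.2101, 0.0808]
eef_rot: [-0.001, 1.0, 0.001, 0.0]
contact_force: [0.4, 1.4, 0.1]
opening: 0.464
```

```bash
python3 -c "
from h import *
go(.6355,.064,.171)"
```

```text
t 3.8 pos [0.4454 0.2101 0.0808] F [0.4 1.4 0.1] op 0.464 cmd [-0.1899 -0.1463 -0.0903] [0.09 0.04 0.09] q [-0.41  0.8  -0.2   2.08  0.5   0.3   0.54]
```

carry_out:
  commands:
    - [0,0,-0.01,0,0,0]
    - [0,0,-0.03,0,0,0]
    - [0,0,-0.055,0,0,0]
    - [0,0,-0.08,0,0,0]
    - [-0.01,-0.01,-0.09,0,0,0]
    - [-0.035,-0.03,-0.09,0,0,0]
    - [-0.065,-0.05,-0.09,0,0,0]
    - [-0.095,-0.075,-0.09,0,0,0]
    - [-0.125,-0.1,-0.09,0,0,0]
    - [-0.155,-0.12,-0.09,0,0,0]
    - [-0.18,-0.137,-0.09,0,0,0]
    - [-0.19,-0.146,-0.09,0,0,0]

```text
clock: 5.0
tool_pos: [0.6366, 0.0595, 0.1701]
eef_rot: [0.002, 1.0, -0.001, -0.0]
contact_force: [0.1, 0.4, -4.7]
opening: 0.462
```

carry_out:
  commands:
    - [0,0,0,0,0,0]
    - [0,0,0,0,0,0]
    - [0,0,0,0,0,0]

```text
clock: 5.3
tool_pos: [0.6334, 0.0655, 0.1707]
eef_rot: [-0.002, 1.0, 0.0, -0.001]
contact_force: [1.1, 0.0, -4.0]
opening: 0.464
```

```bash
python3 -c "
from h import *
go(.6357,.064,.082)
p=r.snapshot('side');q=r.snapshot('top')
cv2.imwrite('pics/c1.png',np.hstack([cv2.resize(p['img'][80:280,140:400],(520,400)),q['img'][40:240,220:420]]) if 0 else cv2.resize(p['img'][60:280,120:400],(784,600)))"
```

```text
t 5.3 pos [0.6334 0.0655 0.1707] F [ 1.1  0.  -4. ] op 0.464 cmd [-0.0025 -0.0016  0.0887] [ 0.06 -0.13  0.24] q [ 0.05  0.81 -0.41  1.58  0.4   0.84  1.05]
```

View pics/c1.png

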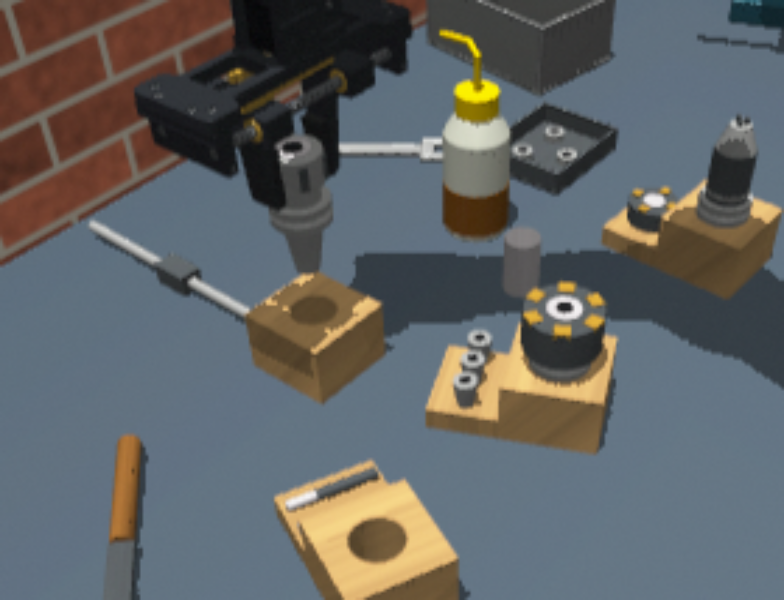

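carry_out:
  commands:
    - [0,0,0.02,0,0,0]
    - [0,0,0.035,0,0,0]
    - [0,0,0.035,0,0,0]
    - [0,0,0.035,0,0,0]
    - [0,0,0.035,0,0,0]

```text
clock: 5.9
tool_pos: [0.6358, 0.0638, 0.1364]
eef_rot: [-0.001, 1.0, 0.0, 0.001]
contact_force: [1.0, 0.6, -4.2]
opening: 0.466
```

```bash
python3 -c "
from h import *
go(.6357,.064,.082)"
```

```text
t 5.9 pos [0.6358 0.0638 0.1364] F [ 1.   0.6 -4.2] op 0.466 cmd [0.0002 0.0002 0.0544] [0.03 0.07 0.07] q [ 0.04  0.85 -0.39  1.6   0.42  0.77  1.03]
```

carry_out:
  commands:
    - [0,0,0.015,0,0,0]
    - [0,0,0.03,0,0,0]
    - [0,0,0.04,0,0,0]
    - [0,0,0.047,0,0,0]
    - [0,0,0.052,0,0,0]
    - [0,0,0.054,0,0,0]
    - [0,0,0.055,0,0,0]
    - [0,0,0.056,0,0,0]
    - [0,0,0.056,0,0,0]
    - [0,0,0.056,0,0,0]

```text
clock: 6.9
tool_pos: [0.6352, 0.0635, 0.0808]
eef_rot: [-0.001, 1.0, -0.0, 0.0]
contact_force: [-3.5, -0.9, 6.5]
opening: 0.465
```

```bash
python3 -c "
from h import *
go(.6357,.064,.0808)"
```

```text
t 6.9 pos [0.6352 0.0635 0.0808] F [-3.5 -0.9  6.5] op 0.465 cmd [-0.0005  0.0005  0.    ] [-0.01  0.01  0.06] q [ 0.02  0.93 -0.35  1.63  0.46  0.67  1.  ]
```

Upward force: seated. Release and rise.

carry_out:
  commands:
    - [0,0,0,0,0,0]
    - [0,0,0,0,0,0]
    - [0,0,0,0,0,0]
    - [0,0,0,0,0,0]
    - [0,0,0,0,0,0]
    - [0,0,-0.01,0,0,0]
    - [0,0,-0.04,0,0,0]
    - [0,0,-0.08,0,0,0]
    - [0,0,-0.12,0,0,0]
  fingers: 0

```text
clock: 7.8
tool_pos: [0.6351, 0.0635, 0.2014]
eef_rot: [-0.001, 1.0, 0.0, -0.0]
contact_force: [1.1, 0.7, 0.7]
opening: 0.999
```

```bash
python3 -c "
from h import *
go(.4445,-.2475,.21)"
```

```text
t 7.8 pos [0.6351 0.0635 0.2014] F [1.1 0.7 0.7] op 0.999 cmd [ 0.191  -0.3107 -0.0086] [ 0.01 -0.03  0.08] q [ 0.06  0.77 -0.43  1.55  0.38  0.9   1.07]
```

carry_out:
  commands:
    - [0.035,-0.02,-0.02,0,0,0]
    - [0.075,-0.045,-0.02,0,0,0]
    - [0.11,-0.075,-0.02,0,0,0]
    - [0.14,-0.11,-0.02,0,0,0]
    - [0.16,-0.15,-0.02,0,0,0]
    - [0.175,-0.195,-0.02,0,0,0]
    - [0.185,-0.24,-0.02,0,0,0]
    - [0.19,-0.275,-0.02,0,0,0]
    - [0.191,-0.3,-0.02,0,0,0]
    - [0.191,-0.311,-0.02,0,0,0]
    - [0.191,-0.311,-0.01,0,0,0]
    - [0.191,-0.311,0.01,0,0,0]

```text
clock: 9.0
tool_pos: [0.4462, -0.2465, 0.1902]
eef_rot: [-0.001, 1.0, -0.0, 0.002]
contact_force: [0.6, -0.5, -0.4]
opening: 1.0
```

carry_out:
  commands:
    - [0,0,0.01,0,0,0]
    - [0,0,0.01,0,0,0]
    - [0,0,0.01,0,0,0]
    - [0,0,0.01,0,0,0]

```text
clock: 9.4
tool_pos: [0.4453, -0.2473, 0.1802]
eef_rot: [-0.001, 1.0, -0.0, 0.001]
contact_force: [-0.6, -0.0, 0.3]
opening: 0.996
```

```bash
python3 -c "
from h import *
go(.4445,-.2475,.091)"
```

```text
t 9.4 pos [ 0.4453 -0.2473  0.1802] F [-0.6 -0.   0.3] op 0.996 cmd [ 0.0009 -0.0002  0.0892] [-0.01  0.06  0.12] q [ 0.69  0.66 -0.44  1.96  0.47  0.62  1.52]
```

carry_out:
  commands:
    - [0.001,0,0.03,0,0,0]
    - [0.001,0,0.06,0,0,0]
    - [0.001,0,0.08,0,0,0]
    - [0.001,0,0.088,0,0,0]
    - [0.001,0,0.089,0,0,0]
    - [0.001,0,0.089,0,0,0]
    - [0.001,0,0.089,0,0,0]

```text
clock: 10.1
tool_pos: [0.4445, -0.2481, 0.0917]
eef_rot: [-0.0, 1.0, -0.0, 0.001]
contact_force: [0.1, -0.2, 0.1]
opening: 0.998
```

```bash
python3 -c "
from h import *
go(.4445,-.2475,.091)"
```

```text
t 10.1 pos [ 0.4445 -0.2481  0.0917] F [ 0.1 -0.2  0.1] op 0.998 cmd [-0.      0.0006  0.0007] [-0.04  0.12  0.05] q [ 0.61  0.8  -0.31  2.03  0.59  0.4   1.41]
```

carry_out:
  commands:
    - [0,0,0,0,0,0]
    - [0,0,0,0,0,0]
    - [0,0,0,0,0,0]
    - [0,0,0,0,0,0]
    - [0,0,0,0,0,0]
    - [0,0,0,0,0,0]
    - [0,0,0,0,0,0]
    - [0,0,0,0,0,0]
  fingers: 255
  grip_force: 45

```text
clock: 10.9
tool_pos: [0.4437, -0.2476, 0.0907]
eef_rot: [-0.001, 1.0, 0.0, -0.0]
contact_force: [-0.5, -0.4, 0.2]
opening: 0.398
```

```bash
python3 -c "
from h import *
go(.445,.21,.231)
p=r.snapshot('top');
cv2.imwrite('pics/d1.png',cv2.resize(p['img'][120:250,180:470],(783,351),interpolation=cv2.INTER_CUBIC))
from ov import overlay
cv2.imwrite('pics/d2.png',np.hstack([overlay(p,(.445,.21),[(.055,.0185)]),overlay(p,(.6355,.064),[(.113,.021)])][:2])[:,:800])"
```

```text
t 10.9 pos [ 0.4437 -0.2476  0.0907] F [-0.5 -0.4  0.2] op 0.398 cmd [-0.0018  0.4577 -0.1402] [ 0.01 -0.    0.07] q [ 0.61  0.8  -0.31  2.03  0.59  0.4   1.41]
```

View pics/d2.png

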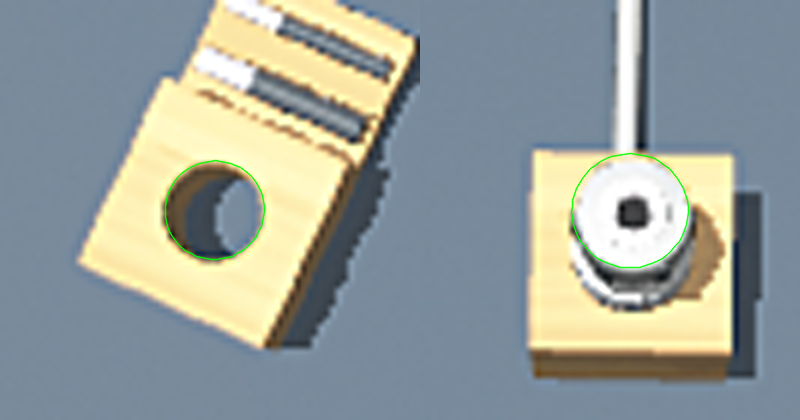

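carry_out:
  commands:
    - [0,0,-0.01,0,0,0]
    - [0,0,-0.03,0,0,0]
    - [0,0,-0.06,0,0,0]
    - [0,0,-0.095,0,0,0]
    - [0,0,-0.125,0,0,0]
    - [0,0.01,-0.14,0,0,0]
    - [0,0.03,-0.14,0,0,0]
    - [0,0.06,-0.14,0,0,0]
    - [0,0.095,-0.14,0,0,0]
    - [0,0.13,-0.14,0,0,0]
    - [0,0.165,-0.14,0,0,0]
    - [0,0.2,-0.14,0,0,0]

```text
clock: 12.15
tool_pos: [0.4419, -0.0458, 0.2301]
eef_rot: [-0.001, 1.0, 0.0, -0.001]
contact_force: [0.1, -0.1, -6.9]
opening: 0.399
```

carry_out:
  commands:
    - [0,0.035,0,0,0,0]
    - [0,0.07,0,0,0,0]
    - [0,0.105,0,0,0,0]
    - [0,0.14,0,0,0,0]
    - [0,0.175,0,0,0,0]
    - [0,0.205,0,0,0,0]
    - [0,0.23,0,0,0,0]
    - [-0.001,0.247,0,0,0,0]
    - [-0.001,0.256,0,0,0,0]
    - [-0.001,0.258,0,0,0,0]
    - [-0.001,0.258,0.01,0,0,0]
    - [-0.001,0.258,0.03,0,0,0]

```text
clock: 13.35
tool_pos: [0.4449, 0.2091, 0.2007]
eef_rot: [0.0, 1.0, 0.0, 0.001]
contact_force: [1.2, 1.0, -7.6]
opening: 0.398
```

carry_out:
  commands:
    - [0,0,0.015,0,0,0]
    - [0,0,0.03,0,0,0]
    - [0,0,0.04,0,0,0]
    - [0,0,0.04,0,0,0]
    - [0,0,0.04,0,0,0]
    - [0,0,0.04,0,0,0]

```text
clock: 13.95
tool_pos: [0.4447, 0.2103, 0.1613]
eef_rot: [-0.0, 1.0, 0.0, 0.001]
contact_force: [0.1, -0.5, -6.5]
opening: 0.401
```

```bash
python3 -c "
from h import *
go(.4445,.21,.0907)
p=r.snapshot('side')
cv2.imwrite('pics/d3.png',cv2.resize(p['img'][100:320,140:420],(784,600)))"
```

```text
t 13.95 pos [0.4447 0.2103 0.1613] F [ 0.1 -0.5 -6.5] op 0.401 cmd [ 0.0002 -0.0003  0.0706] [0.04 0.06 0.04] q [-0.31  0.66 -0.37  2.03  0.45  0.52  0.57]
```

View pics/d3.png

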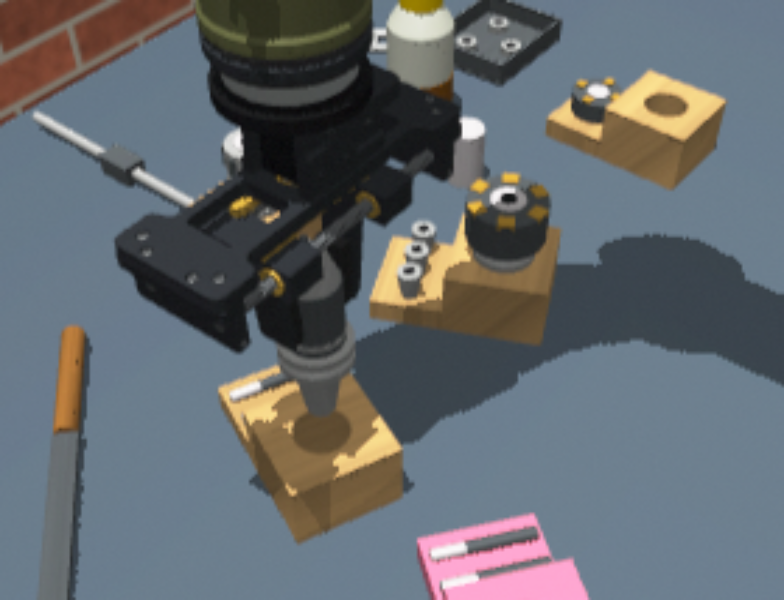

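The drill chuck hangs upright over the drill stand's hole at about (322,430) in the crop, and the mill stand at (665,105) is empty. Lower it.

carry_out:
  commands:
    - [0,0,0.015,0,0,0]
    - [0,0,0.03,0,0,0]
    - [0,0,0.043,0,0,0]
    - [0,0,0.053,0,0,0]
    - [0,0,0.061,0,0,0]
    - [0,0,0.067,0,0,0]
    - [0,0,0.07,0,0,0]
    - [0,0,0.071,0,0,0]
    - [0,0,0.072,0,0,0]
    - [0,0,0.072,0,0,0]
    - [0,0,0.072,0,0,0]

```text
clock: 15.1
tool_pos: [0.4443, 0.2104, 0.0906]
eef_rot: [-0.001, 1.0, 0.0, 0.001]
contact_force: [-3.3, -0.7, 11.6]
opening: 0.399
```

```bash
python3 -c "
from h import *
go(.4445,.21,.0907)"
```

```text
t 15.1 pos [0.4443 0.2104 0.0906] F [-3.3 -0.7 11.6] op 0.399 cmd [-0.0002 -0.0004 -0.0001] [0.01 0.11 0.07] q [-0.39  0.78 -0.25  2.08  0.55  0.34  0.49]
```

Seated. Release, rise.

carry_out:
  commands:
    - [0,0,0,0,0,0]
    - [0,0,0,0,0,0]
    - [0,0,0,0,0,0]
    - [0,0,0,0,0,0]
    - [0,0,0,0,0,0]
    - [0,0,-0.01,0,0,0]
    - [0,0,-0.04,0,0,0]
    - [0,0,-0.08,0,0,0]
    - [0,0,-0.115,0,0,0]
  fingers: 0

```text
clock: 16.0
tool_pos: [0.4439, 0.2102, 0.2058]
eef_rot: [-0.001, 1.0, 0.0, -0.0]
contact_force: [1.1, 0.9, -0.1]
opening: 0.999
```

carry_out:
  commands:
    - [0,-0.03,0,0,0,0]
    - [0,-0.07,0,0,0,0]
    - [0,-0.11,0.0,0,0,0]
    - [0,-0.15,0.01,0,0,0]
    - [-0.001,-0.185,0.02,0,0,0]
    - [-0.001,-0.205,0.03,0,0,0]
    - [-0.001,-0.211,0.04,0,0,0]
    - [-0.001,-0.211,0.05,0,0,0]
    - [-0.001,-0.211,0.05,0,0,0]
    - [-0.001,-0.211,0.05,0,0,0]
    - [-0.001,-0.211,0.05,0,0,0]

```text
clock: 17.1
tool_pos: [0.4458, 0.0006, 0.154]
eef_rot: [-0.002, 1.0, 0.0, 0.0]
contact_force: [-0.4, -0.1, 0.2]
opening: 0.999
```

```bash
python3 -c "
from h import *
go(.446,-.001,.072)"
```

```text
t 17.1 pos [0.4458 0.0006 0.154 ] F [-0.4 -0.1  0.2] op 0.999 cmd [-0.0002 -0.0017  0.082 ] [0.04 0.05 0.2 ] q [ 0.13  0.64 -0.37  2.17  0.55  0.42  0.9 ]
```

carry_out:
  commands:
    - [0,-0.001,0.03,0,0,0]
    - [0,-0.001,0.055,0,0,0]
    - [0,-0.001,0.072,0,0,0]
    - [0,-0.001,0.08,0,0,0]
    - [0,-0.001,0.082,0,0,0]
    - [0,-0.001,0.082,0,0,0]
    - [0,-0.001,0.082,0,0,0]

```text
clock: 17.8
tool_pos: [0.4459, -0.0016, 0.0724]
eef_rot: [-0.001, 1.0, 0.0, 0.001]
contact_force: [-0.1, 0.8, -0.9]
opening: 0.998
```

carry_out:
  commands:
    - [0,0,0,0,0,0]
    - [0,0,0,0,0,0]
    - [0,0,0,0,0,0]
    - [0,0,0,0,0,0]
    - [0,0,0,0,0,0]
    - [0,0,0,0,0,0]
    - [0,0,0,0,0,0]
  fingers: 255
  grip_force: 50

```text
clock: 18.5
tool_pos: [0.4457, -0.0011, 0.0719]
eef_rot: [-0.001, 1.0, 0.001, 0.0]
contact_force: [-0.1, 3.1, 4.4]
opening: 0.671
```

```bash
python3 -c "
from h import *
go(.4445,-.2475,.072)
p=r.snapshot('top')
from ov import overlay
cv2.imwrite('pics/m2.png',np.hstack([overlay(p,(.4445,-.2475),[(.055,.0185)]),overlay(p,(.445,.21),[(.121,.018),(.073,.023)])][:2])[:,:800])"
```

```text
t 18.5 pos [ 0.4457 -0.0011  0.0719] F [-0.1  3.1  4.4] op 0.671 cmd [ 0.0017 -0.2464 -0.0004] [0.06 0.05 0.1 ] q [-0.01  0.8  -0.15  2.22  0.69  0.16  0.78]
```

View pics/m2.png

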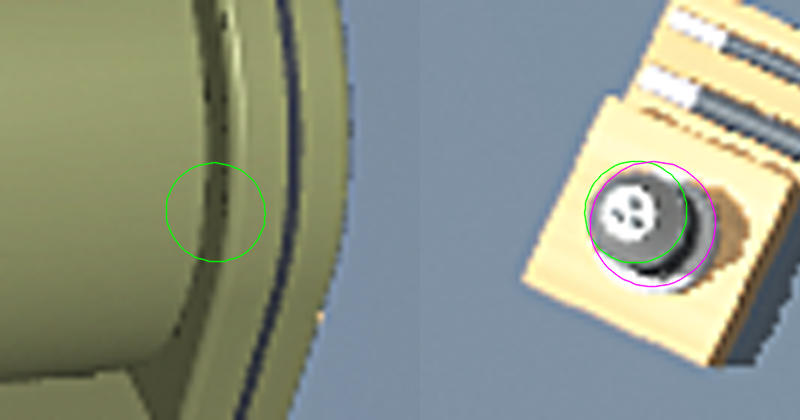

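carry_out:
  commands:
    - [0,0,-0.01,0,0,0]
    - [0,0,-0.03,0,0,0]
    - [0,0,-0.055,0,0,0]
    - [0,0,-0.08,0,0,0]
    - [0,-0.01,-0.095,0,0,0]
    - [0,-0.03,-0.1,0,0,0]
    - [0,-0.06,-0.1,0,0,0]
    - [0,-0.095,-0.1,0,0,0]
    - [0,-0.13,-0.1,0,0,0]
    - [0.001,-0.165,-0.1,0,0,0]
    - [0.001,-0.195,-0.1,0,0,0]
    - [0.001,-0.22,-0.1,0,0,0]

```text
clock: 19.75
tool_pos: [0.4417, -0.2247, 0.1701]
eef_rot: [0.001, 1.0, -0.0, -0.003]
contact_force: [0.9, 1.1, -8.2]
opening: 0.669
```

carry_out:
  commands:
    - [0,-0.017,0,0,0,0]
    - [0,-0.025,0,0,0,0]
    - [0,-0.0265,0,0,0,0]
    - [0,-0.0265,0.005,0,0,0]
    - [0,-0.0265,0.015,0,0,0]
    - [0,-0.0265,0.03,0,0,0]
    - [0,-0.0265,0.03,0,0,0]
    - [0,-0.0265,0.03,0,0,0]
    - [0,-0.0265,0.03,0,0,0]

```text
clock: 20.65
tool_pos: [0.4451, -0.2478, 0.142]
eef_rot: [-0.001, 1.0, 0.0, 0.0]
contact_force: [-0.3, -0.4, -7.5]
opening: 0.672
```

```bash
python3 -c "
from h import *
go(.4442,-.2475,.0717)
p=r.snapshot('side')
cv2.imwrite('pics/m3.png',cv2.resize(p['img'][60:280,200:480],(784,600)))"
```

```text
t 20.65 pos [ 0.4451 -0.2478  0.142 ] F [-0.3 -0.4 -7.5] op 0.672 cmd [0.001  0.0003 0.0703] [0.01 0.04 0.11] q [ 0.7   0.73 -0.47  1.99  0.6   0.56  1.39]
```

View pics/m3.png

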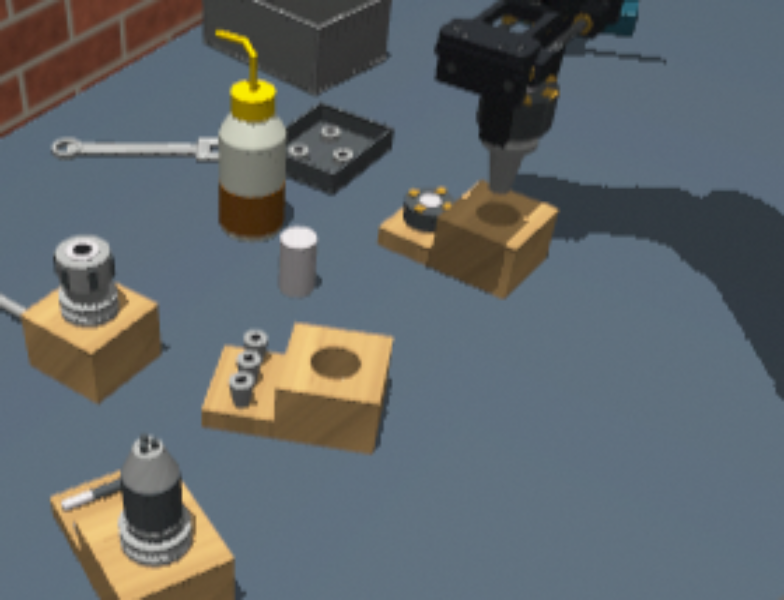

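The face mill hangs above the mill stand's hole (500,212); the drill chuck (155,510) and collet chuck (88,280) stand upright and the bottle stands. Lower.

carry_out:
  commands:
    - [0.0005,0,0.015,0,0,0]
    - [0.0005,0,0.03,0,0,0]
    - [0.0005,0,0.043,0,0,0]
    - [0.0005,0,0.053,0,0,0]
    - [0.0005,0,0.061,0,0,0]
    - [0.0005,0,0.067,0,0,0]
    - [0.0005,0,0.07,0,0,0]
    - [0.0005,0,0.071,0,0,0]
    - [0.0005,0,0.0715,0,0,0]
    - [0.0005,0,0.0715,0,0,0]
    - [0.0005,0,0.0715,0,0,0]

```text
clock: 21.8
tool_pos: [0.4442, -0.2482, 0.0719]
eef_rot: [-0.001, 1.0, -0.001, 0.0]
contact_force: [-3.7, 1.6, 8.7]
opening: 0.67
```

```bash
python3 -c "
from h import *
go(.4442,-.2475,.0717)"
```

```text
t 21.8 pos [ 0.4442 -0.2482  0.0719] F [-3.7  1.6  8.7] op 0.67 cmd [0.     0.0007 0.0002] [-0.07  0.05  0.07] q [ 0.62  0.84 -0.33  2.03  0.71  0.38  1.29]
```

carry_out:
  commands:
    - [0,0,0,0,0,0]
    - [0,0,0,0,0,0]
    - [0,0,0,0,0,0]
    - [0,0,0,0,0,0]
    - [0,0,0,0,0,0]
    - [0,0,-0.01,0,0,0]
    - [0,0,-0.04,0,0,0]
    - [0,0,-0.08,0,0,0]
    - [0,0,-0.12,0,0,0]
  fingers: 0

```text
clock: 22.7
tool_pos: [0.4437, -0.248, 0.1919]
eef_rot: [-0.001, 1.0, 0.0, -0.0]
contact_force: [1.1, -0.9, 0.4]
opening: 1.0
```

carry_out:
  commands:
    - [0,0.03,-0.01,0,0,0]
    - [-0.005,0.07,-0.01,0,0,0]
    - [-0.015,0.115,-0.01,0,0,0]
    - [-0.03,0.16,-0.01,0,0,0]
    - [-0.05,0.2,-0.01,0,0,0]
    - [-0.08,0.24,-0.01,0,0,0]
    - [-0.115,0.27,-0.01,0,0,0]
    - [-0.15,0.295,0,0,0,0]
    - [-0.18,0.307,0.01,0,0,0]
    - [-0.191,0.312,0.02,0,0,0]
    - [-0.191,0.312,0.03,0,0,0]
    - [-0.191,0.312,0.03,0,0,0]

```text
clock: 23.9
tool_pos: [0.6323, 0.0623, 0.1585]
eef_rot: [-0.0, 1.0, -0.001, -0.002]
contact_force: [-0.1, 0.7, 0.1]
opening: 1.0
```

carry_out:
  commands:
    - [0,0,0,0,0,0]
    - [0,0,0,0,0,0]
    - [0,0,0,0,0,0]

```text
clock: 24.2
tool_pos: [0.6347, 0.0633, 0.161]
eef_rot: [-0.0, 1.0, -0.0, 0.0]
contact_force: [-0.0, -0.7, 0.3]
opening: 0.995
```

```bash
python3 -c "
from h import *
go(.6352,.0635,.081)"
```

```text
t 24.2 pos [0.6347 0.0633 0.161 ] F [-0.  -0.7  0.3] op 0.995 cmd [-0.0005  0.0002  0.08  ] [-0.01  0.04  0.02] q [ 0.09  0.83 -0.48  1.59  0.48  0.84  0.98]
```

carry_out:
  commands:
    - [0,0,0.03,0,0,0]
    - [0,0,0.055,0,0,0]
    - [0,0,0.072,0,0,0]
    - [0,0,0.079,0,0,0]
    - [0,0,0.08,0,0,0]
    - [0,0,0.08,0,0,0]
    - [0,0,0.08,0,0,0]

```text
clock: 24.9
tool_pos: [0.6356, 0.0641, 0.0814]
eef_rot: [-0.0, 1.0, 0.0, 0.001]
contact_force: [0.1, 0.0, 0.0]
opening: 0.998
```

carry_out:
  commands:
    - [0,0,0,0,0,0]
    - [0,0,0,0,0,0]
    - [0,0,0,0,0,0]
    - [0,0,0,0,0,0]
    - [0,0,0,0,0,0]
    - [0,0,0,0,0,0]
    - [0,0,0,0,0,0]
  fingers: 255
  grip_force: 40

```text
clock: 25.6
tool_pos: [0.6349, 0.0637, 0.0802]
eef_rot: [-0.0, 1.0, -0.0, -0.0]
contact_force: [0.2, -1.3, 1.4]
opening: 0.462
```

```bash
python3 -c "
from h import *
go(.446,-.001,.171)
p=r.snapshot('top')
from ov import overlay
cv2.imwrite('pics/n2.png',np.hstack([overlay(p,(.446,-.001),[(.055,.0185)]),overlay(p,(.4445,-.2475),[(.107,.03)])][:2])[:,:800])"
```

```text
t 25.6 pos [0.6349 0.0637 0.0802] F [ 0.2 -1.3  1.4] op 0.462 cmd [ 0.1889 -0.0646 -0.0908] [-0.01 -0.    0.05] q [ 0.06  0.94 -0.43  1.63  0.55  0.7   0.93]
```

View pics/n2.png

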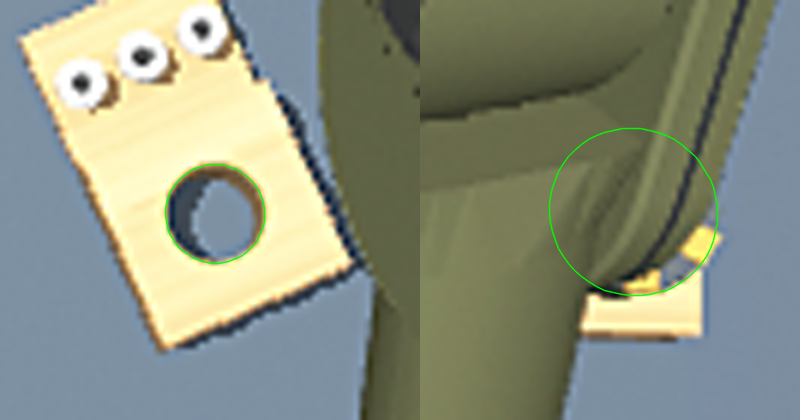

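carry_out:
  commands:
    - [0,0,-0.01,0,0,0]
    - [0,0,-0.03,0,0,0]
    - [0,0,-0.055,0,0,0]
    - [0,0,-0.08,0,0,0]
    - [0.01,0,-0.092,0,0,0]
    - [0.035,-0.01,-0.092,0,0,0]
    - [0.07,-0.022,-0.092,0,0,0]
    - [0.105,-0.035,-0.092,0,0,0]
    - [0.14,-0.047,-0.092,0,0,0]
    - [0.168,-0.057,-0.092,0,0,0]
    - [0.185,-0.063,-0.092,0,0,0]
    - [0.189,-0.065,-0.092,0,0,0]

```text
clock: 26.85
tool_pos: [0.4419, -0.0026, 0.1721]
eef_rot: [-0.0, 1.0, -0.001, -0.002]
contact_force: [-1.0, 0.1, -5.0]
opening: 0.46
```

carry_out:
  commands:
    - [0,0,0,0,0,0]
    - [0,0,0.01,0,0,0]
    - [0,0,0.025,0,0,0]
    - [0,0,0.035,0,0,0]
    - [0,0,0.035,0,0,0]
    - [0,0,0.035,0,0,0]
    - [0,0,0.035,0,0,0]

```text
clock: 27.55
tool_pos: [0.4466, -0.0008, 0.1373]
eef_rot: [-0.001, 1.0, 0.0, 0.001]
contact_force: [-1.1, -0.6, -4.8]
opening: 0.461
```

```bash
python3 -c "
from h import *
go(.446,-.001,.0805)
p=r.snapshot('side')
cv2.imwrite('pics/n3.png',cv2.resize(p['img'][60:280,200:480],(784,600)))"
```

```text
t 27.55 pos [ 0.4466 -0.0008  0.1373] F [-1.1 -0.6 -4.8] op 0.461 cmd [ 0.0007 -0.0002  0.0568] [0.03 0.06 0.08] q [ 0.13  0.67 -0.37  2.18  0.63  0.39  0.82]
```

View pics/n3.png

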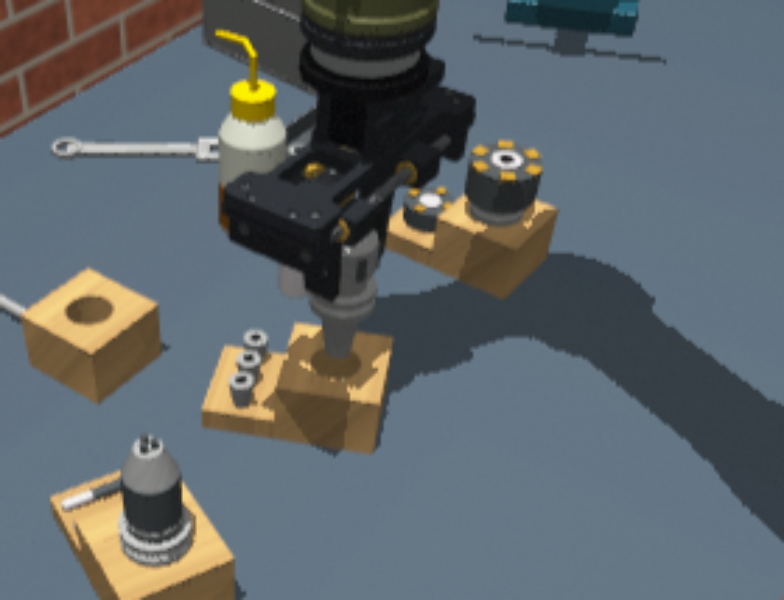

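The collet chuck is above the collet stand's hole (335,362), face mill seated on its stand (505,185), spare empty. Lower.

carry_out:
  commands:
    - [0,0,0.015,0,0,0]
    - [0,0,0.03,0,0,0]
    - [0,0,0.04,0,0,0]
    - [0,0,0.047,0,0,0]
    - [0,0,0.052,0,0,0]
    - [0,0,0.055,0,0,0]
    - [0,0,0.057,0,0,0]
    - [0,0,0.058,0,0,0]
    - [0,0,0.058,0,0,0]
    - [0,0,0.058,0,0,0]

```text
clock: 28.6
tool_pos: [0.4462, -0.0012, 0.08]
eef_rot: [-0.001, 1.0, 0.0, 0.001]
contact_force: [-1.5, 1.0, 5.7]
opening: 0.465
```

```bash
python3 -c "
from h import *
go(.446,-.001,.0802)"
```

```text
t 28.6 pos [ 0.4462 -0.0012  0.08  ] F [-1.5  1.   5.7] op 0.465 cmd [ 0.0002  0.0002 -0.0002] [0.01 0.09 0.06] q [ 0.02  0.78 -0.2   2.22  0.74  0.2   0.72]
```

carry_out:
  commands:
    - [0,0,0,0,0,0]
    - [0,0,0,0,0,0]
    - [0,0,0,0,0,0]
    - [0,0,0,0,0,0]
    - [0,0,0,0,0,0]
    - [0,0,-0.01,0,0,0]
    - [0,0,-0.04,0,0,0]
    - [0,0,-0.08,0,0,0]
    - [0,0,-0.12,0,0,0]
    - [0,0,-0.16,0,0,0]
    - [0,0,-0.2,0,0,0]
    - [0,0,-0.2,0,0,0]
  fingers: 0

```text
clock: 29.8
tool_pos: [0.4486, -0.0006, 0.2834]
eef_rot: [-0.0, 1.0, 0.0, 0.005]
contact_force: [-0.0, 0.0, 0.1]
opening: 1.003
```

carry_out:
  commands:
    - [0,0.03,0,0,0,0]
    - [0,0.07,0,0,0,0]
    - [0.01,0.11,0,0,0,0]
    - [0.02,0.15,0,0,0,0]
    - [0.03,0.19,0,0,0,0]
    - [0.045,0.23,0,0,0,0]
    - [0.06,0.27,0,0,0,0]
    - [0.075,0.31,0,0,0,0]
    - [0.09,0.35,0,0,0,0]
    - [0.1,0.39,0,0,0,0]
    - [0.11,0.42,0,0,0,0]
    - [0.115,0.44,0,0,0,0]

```text
clock: 31.0
tool_pos: [0.3283, 0.4408, 0.278]
eef_rot: [-0.002, 1.0, -0.0, -0.001]
contact_force: [0.7, -0.5, -0.5]
opening: 1.0
```

carry_out:
  commands:
    - [0,0,0,0,0,0]
    - [0,0,0,0,0,0]
    - [0,0,0,0,0,0]
    - [0,0,0,0,0,0]

```text
clock: 31.4
tool_pos: [0.3313, 0.4371, 0.2789]
eef_rot: [0.0, 1.0, -0.001, 0.0]
contact_force: [0.2, -0.5, -0.3]
opening: 1.003
```

```bash
cat > f.py <<'E'
from ov import *
go(0.3,.5,.3)
p=r.snapshot("top"); s=r.snapshot("side")
T={"collet":((.446,-.001),[(.113,.021),(.073,.0230)]),"mill":((.4445,-.2475),[(.107,.03)]),"drill":((.445,.21),[(.121,.018),(.073,.023)]),"spare":((.6355,.064),[(.055,.0185)])}
im=np.vstack([np.hstack([overlay(q,*T[k],half=25,k=4) for k in T]) for q in (p,s)])
cv2.imwrite("pics/fin_ov.png",im); cv2.imwrite("pics/fin_top.png",p["img"]); cv2.imwrite("pics/fin_side.png",s["img"])
for pic in (p,s):
    for l in ["collet_chuck","face_mill","drill_chuck","wash_bottle"]:
        for d in r.spot_point(pic,l)[:1]: print(l,np.round(d["xyz"],4),round(d["p"],2))
E
python3 f.py
```

```text
t 31.4 pos [0.3313 0.4371 0.2789] F [ 0.2 -0.5 -0.3] op 1.003 cmd [ 0.0313  0.0629 -0.0211] [-0.08  0.02 -0.05] q [-0.65  0.59 -0.59  1.74  0.39  0.94  0.17]
collet_chuck [ 0.4459 -0.0012  0.0108] 0.6
face_mill [ 0.4464 -0.2476  0.0064] 0.7
collet_chuck [ 0.4503 -0.0025  0.0091] 0.59
face_mill [ 0.4484 -0.2488  0.0065] 0.93
drill_chuck [0.4438 0.2129 0.0101] 0.88
wash_bottle [ 6.495e-01 -1.714e-01 -5.000e-04] 0.73
```

View pics/fin_ov.png

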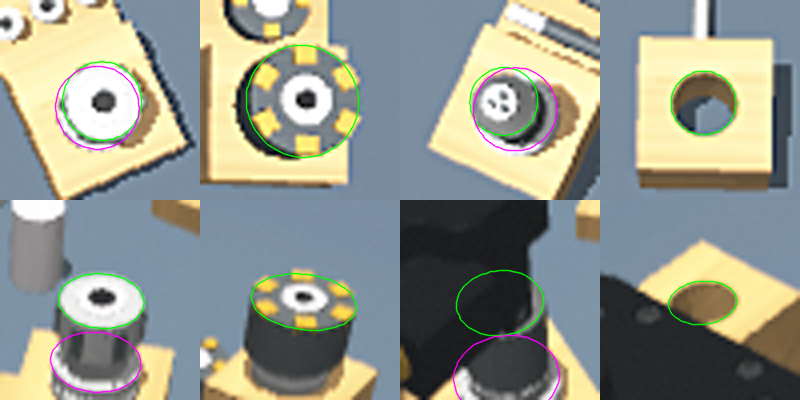

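View pics/fin_side.png

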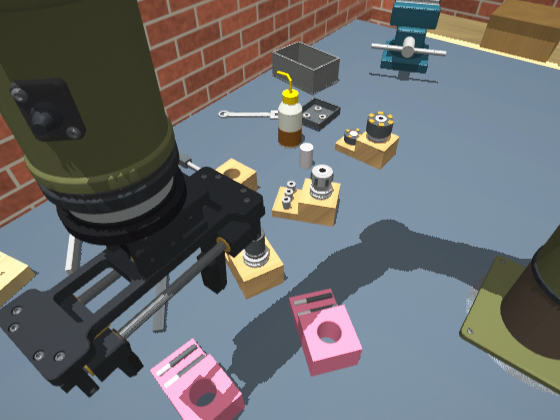

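View pics/fin_top.png

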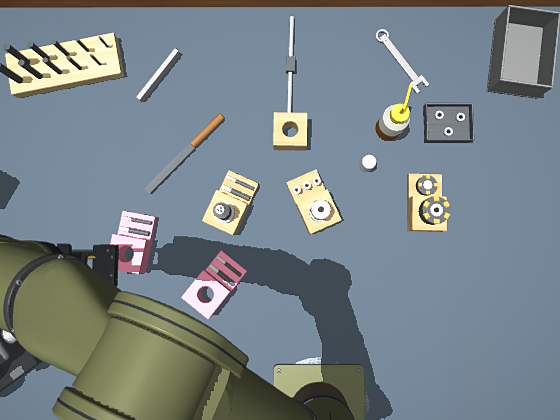

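```bash
python3 -c "
from h import *
print(r.finish_job())"
```

```text
the job is handed in; nothing more can be done
None
```

All three tools are on their home stands, let go and seated, the spare stand is empty, and the job is handed in. The clock read about 31.4 s at the last move, against the 104 s limit.

- **Moves:** I parked the collet chuck on the spare stand. Then I moved the drill chuck to the drill stand, the face mill to the mill stand, and the collet chuck from the spare stand to the collet stand. Each tool was lowered slowly, and I opened the fingers only after the wrist force turned upward, to between 6 and 12 N.
- **Seating:** At each release the gripper height was within about 0.3 mm of its height when the tool was picked up, which points to full seating.
- **Final pictures:** The tops of the collet chuck and face mill match their expected seated outlines within about 1–2 mm in both cameras. The drill chuck was clear only in the top picture, because the arm covered most of it in the last side picture. An earlier side picture, taken after its release, shows it upright and seated. The wash bottle stands where it was, and the pink look-alikes were not touched.
- **Disagreements:** In the last top picture the network did not find the drill chuck or the wash bottle, though both are plainly visible there and it did find both in the side picture. Its positions for the tools differed from my fits by up to about 4 mm, within its stated accuracy.

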